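Hang a sauce pot in the sauce rail

ROBOT

A 6-joint arm with a two-finger parallel gripper is mounted at the origin on the work surface. World frame = base frame: x ahead of the robot, y to its left, z up, the work surface at z = 0. Lengths are in m, angles in degrees, forces in N, time in s.
With the tool pointing down it reaches from about 0.325 to 0.9 m from the base axis. Payload 6.1 kg.
Tool frame: the origin (TCP) lies at the very end of the fingers, on their centre line; the grasp point (between the pads) lies 19 mm behind it; z points along the fingers, y is the line along which they close (so a half turn about z gives the same grasp; the last joint's range is limited). The gripper opens to 85 mm and grips with 20 to 120 N. Pads are 22 mm wide; open, the fingers measure 114 mm over their backs; the gripper's body (76 mm by 85 mm) begins 54 mm behind the grasp point. The pads swing forward as they close: fully open they stand 13 mm farther back than shut.
Start: joints at [66.114, 12.628, 87.462, -0, 79.91, -7.225], TCP at [0.179, 0.599, 0.231] pointing down, gripper open.
Joint ranges: [-170.65, 170.65], [-52.31, 119.04], [5.05, 147.46], [-71.25, 251.25], [11.57, 151.72], [-153.62, 153.62]. Speed limits (degrees/s): [147.25, 147.25, 172.46, 180, 180, 180].

INTERFACE

Orientations are given as a 3x3 rotation matrix whose columns are the frame's x, y, z axes.
In Python, from rig import get_obs, snapshot, job_done, look_for, outline_of gives the robot as it stands.
- The arm moves only by the tool jog_arm, never from a script. Its argument "targets" is one flat list of numbers, 4 for each row, row after row: the shift along the tool's x, y, z in m, then the turn about the tool's z in degrees. In form: [tx, ty, tz, roll, tx, ty, tz, roll, ...]. A call has 1 to 20 rows; each row is the pose to reach, as a shift and turn from the pose commanded when the call began, along the tool's axes at that moment; what a row does not reach only later rows make up. A row lasts 1/10 s, in which the tool goes at most 50 mm and 8.59 degrees, less where a joint would pass 70% of its speed; a pose out of reach is approached as far as the arm can. A call with a gripper value outside its range is refused whole. "fingers" is the opening, from 0 (shut) to 1 (fully open), set as the call begins (left out, the last holds). The fingers move at their own pace and stop on an object; "grip_force" is the grip in N (left out, the last holds). Time passes only in rows, so rows that repeat a pose let the fingers close. It gives the time, the measured TCP pose, the force, the opening and the grip force at its end, in the units of the state.
- get_obs(): the state, without advancing time (a new reading comes with each control period).
- snapshot(name): name is "side" or "top" or "wrist"; returns a dict with "frame" (480x640x3 uint8, red, green, blue), "K" (3x3 intrinsics, pixels), "R" (3x3) and "t" (3): a world point X has camera coordinates R X + t; the wrist camera has in their place "mount" (4x4, takes a point from camera to tool coordinates, whose origin is the TCP and whose axes are the flange's). Camera axes: x right, y down, z forward; pixel columns grow to the right and rows downward; lengths in m; the calibration is good to about 2 mm. A picture is of the moment at which its call begins: read the wrist's pose just before it. There is no depth.
- job_done(): hands the job in; it is judged then, once.
Trained networks look in a picture, given as the dict that the camera call returned (one of the last four; its "shot" number tells which), for a name from the list of things; names that differ only in an ending like _2 or _b are one class to them, and where a whole thing is asked for, a point or a joint stands for the part that bears it (a point fixed in the world has none). Each returns a list of dicts, best first, with "conf" (0 to 1); they miss things now and then, are a little off and sometimes report something else, mostly with a low value. They report only what shows in the picture. A call takes as long as a camera call. They do not tell look-alikes from the thing itself.
- look_for(thing, picture): "location" ([x, y, z] in m, in world coordinates, good to about 4 mm: the middle of the surface that is visible of it).
- outline_of(thing, picture): "pixels" (480x640 bool, what is visible of it).
The state is a dict: "t": time; "joint_positions": joint angles; "joint_vel": joint speeds; "tau": joint torques, N m; "eef_pos": TCP position; "tcp_rot": TCP orientation; "force": force on the tool from outside, world axes, zero at the start; "moment": the same for the moment, N m; "width": finger opening in m; "grip_force": force on a finger pad.
Only numpy, scipy, OpenCV 4.12 (cv2) and the standard library are available. Lean on these libraries where they do the work, as an engineer would, in place of code of your own. Each camera call takes 0.05 s, during which the arm holds its last target. There are 200 camera calls.

TASK

Put the lidded steel sauce pot away in the sauce rail, in the one round opening of the row that fits it, where its tub goes through and its wide rim rests all round on the rail's top. Keep the pot upright, lower it in rather than dropping it, and let go of it.

Things in the scene. Friction and masses are not known exactly. Their poses are not given: they have to be found in the camera images.
- pot_center (a point): Loose round steel pot, lid fixed on, upright, 108 mm tall, 0.26-0.49 kg. Tub 60 mm deep, diameter 52 mm at the foot widening to 66 mm under the rim; rim 98 mm in diameter, 4 mm thick; lid 3 mm; black upright knob on its axis, diameter 26 mm, 41 mm tall, to grip by. Point: on the axis, 54 mm above the foot (rim's underside 6 mm above it, knob 13 to 54 mm above, middle of the grip 37 mm). z up.
- well_small (a point): Smallest of three round openings, 46 mm in diameter, in a row graded by size along the sauce rail: a fixed bare-metal box 150 x 310 mm, 85 mm high, hollow under its 6 mm top plate. Point: centre of the opening, level with the rail's top, 85 mm above the table. z up, y along the row from large to small.
- well_middle (a point): Middle opening of that row, 80 mm in diameter, 80 mm from the small one centre to centre. Point: its centre, level with the rail's top, 85 mm above the table. Axes as for the small one.
- well_large (a point): Largest opening of that row, 110 mm in diameter, 115 mm from the middle one centre to centre. Point: its centre, level with the rail's top, 85 mm above the table. Axes as for the small one.
Not all that is in view belongs to the job. What is meant by the part that bears pot_center is not brown, and is the smaller of those in its own colour.

How it is judged:
By the outcome, as a careful person would: the job done as asked, in the order asked, and still so for the second after the job is handed in, with the robot touching nothing.
It also fails if it takes over 35 s, if anything falls off the work surface, if the arm or the gripper's body presses on something with over 40 N, if the wrist force passes 120 N, or if a joint passes its speed limit or range.

## Working session

There is one attempt and no reset: what is moved stays moved. The work goes in short steps, Python scripts to look and compute and a tool call to move; the robot and the scene stay as the last step left them, time stands still between calls to the robot, and variables do not carry over. Pictures are saved under pics/ and viewed, at most 10 in all, crops included, and the job is handed in when it is done.

Besides the shell and the picture viewer there is one more tool, called after "Call:" as name(argument=value, ...), one argument or row to a line, values as JSON. jog_arm: Moves the arm, as the interface text tells. Its arguments: {"type":"object","properties":{"targets":{"type":"array","items":{"type":"number"}},"fingers":{"type":"number"},"grip_force":{"type":"number"}},"required":["targets"]}

```bash
mkdir -p pics; cat > h.py <<'E'
import numpy as np, cv2
from rig import *
def ray(s,u,v):
    d=s["R"].T@np.linalg.inv(s["K"])@np.array([u,v,1.]); c=-s["R"].T@s["t"]; return c,d/np.linalg.norm(d)
def onz(s,u,v,z):
    c,d=ray(s,u,v); return c+d*(z-c[2])/d[2]
def proj(s,X):
    p=s["K"]@(s["R"]@np.array(X)+s["t"]); return p[:2]/p[2]
E
python3 - <<'E'
from h import *
o=get_obs();print(o["t"],o["eef_pos"],o["tcp_rot"].tolist() if hasattr(o["tcp_rot"],'tolist') else o["tcp_rot"])
for n in("top","side"):
    s=snapshot(n); cv2.imwrite(f"pics/{n}0.png",s["frame"][:,:,::-1])
    print(n,(-s["R"].T@s["t"]).round(3))
    for th in("pot_center","well_small","well_middle","well_large"):
        for r in look_for(th,s)[:5]: print(th,round(r["conf"],2),np.round(r["location"],3),proj(s,r["location"]).round())
E
```

```text
0.0 [0.17891585 0.59817892 0.23015855] [[-0.958029306198055, 0.28666907440386946, -0.0008308105089998975], [0.28667015819211605, 0.9580275344697501, -0.0018610749363079174], [0.0002624267141610806, -0.0020211329100563477, -0.9999979230748329]]
top [0.332 0.102 1.192]
pot_center 0.92 [0.585 0.369 0.069] [197. 259.]
pot_center 0.89 [0.626 0.213 0.067] [264. 234.]
pot_center 0.88 [0.468 0.463 0.093] [155. 313.]
well_small 0.66 [ 0.579 -0.203  0.087] [446. 233.]
well_middle 0.93 [ 0.584 -0.204  0.083] [446. 231.]
well_large 0.81 [ 0.583 -0.205  0.088] [447. 231.]
side [ 0.389 -0.813  0.579]
pot_center 0.69 [0.625 0.201 0.063] [344. 215.]
pot_center 0.62 [0.596 0.356 0.061] [318. 188.]
pot_center 0.16 [ 0.583 -0.233  0.066] [381. 349.]
well_small 0.7 [ 0.586 -0.237  0.068] [384. 349.]
well_middle 0.59 [ 0.582 -0.237  0.064] [381. 352.]
well_large 0.83 [ 0.582 -0.233  0.068] [380. 348.]
```

View pics/top0.png

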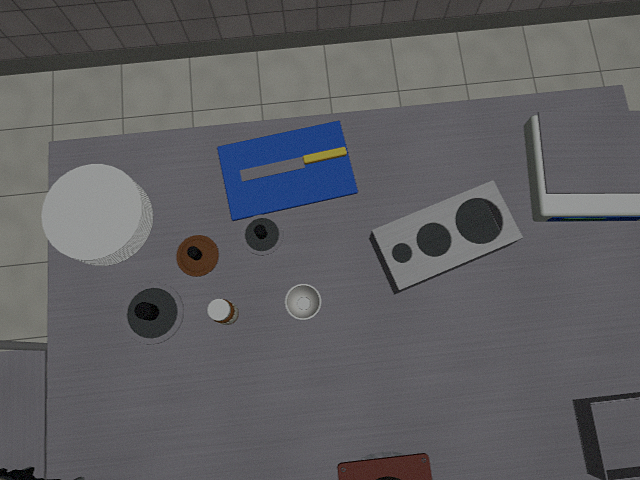

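View pics/side0.png

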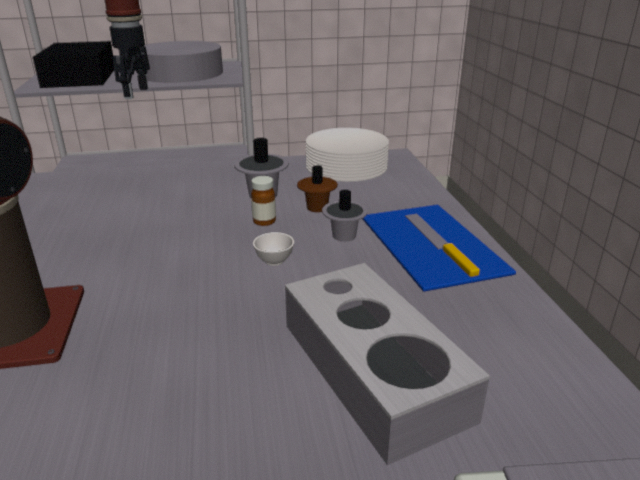

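The top view shows the small grey pot at about (263,235). The brown one at (197,256) and the bigger grey one at (153,313) are look-alikes. The rail's middle opening is at about (434,239). Next I fit ellipses to the rim and the opening.

```bash
cat >> h.py <<'E'
def fitc(s,mask,z):
    c=max(cv2.findContours(mask.astype(np.uint8),cv2.RETR_EXTERNAL,cv2.CHAIN_APPROX_NONE)[0],key=len)[:,0,:].astype(float)
    P=np.array([onz(s,u,v,z)[:2] for u,v in c])
    (x,y),r=cv2.fitEllipse(P.astype(np.float32))[:2]
    return x,y,r
def dark(s,u,v,R,thr):
    g=cv2.GaussianBlur(cv2.cvtColor(s["frame"],cv2.COLOR_RGB2GRAY),(3,3),0)
    m=np.zeros_like(g);cv2.circle(m,(int(u),int(v)),R,1,-1)
    n,l=cv2.connectedComponents(((g<thr)&(m>0)).astype(np.uint8)); return l==l[int(v),int(u)]
E
python3 - <<'E'
from h import *
s=snapshot("top"); g=cv2.cvtColor(s["frame"],cv2.COLOR_RGB2GRAY)
print("grey open/plate",g[239,434],g[239,458],"lid",g[240,268],g[235,279])
for n,(u,v,R) in dict(small=(402,253,17),mid=(434,239,24),large=(478,220,32)).items():
    print(n,fitc(s,dark(s,u,v,R,100),.085))
for o in outline_of("pot_center",s):
    m=o["pixels"]; print(o["conf"],m.sum(),np.argwhere(m).mean(0)[::-1].round(),fitc(s,m,.064))
p=onz(s,260.5,231.5,.108);print("knob guess",p)
E
```

```text
grey open/plate 45 133 lid 52 85
small (0.5454971194267273, -0.09502963721752167, (0.04455642029643059, 0.04541312903165817))
mid (0.5683944821357727, -0.17176055908203125, (0.07873664051294327, 0.07934063673019409))
large (0.6012701392173767, -0.2817152142524719, (0.10836483538150787, 0.108994260430336))
0.71 2998 [152. 313.] (0.47311654686927795, 0.4775136411190033, (0.13577720522880554, 0.13767020404338837))
0.64 1393 [197. 255.] (0.5941153168678284, 0.3697018325328827, (0.09524191170930862, 0.09661903977394104))
0.61 1288 [262. 234.] (0.627953290939331, 0.21768483519554138, (0.09268683940172195, 0.0941832885146141))
knob guess [0.62256035 0.21613036 0.108     ]
```

Call:
jog_arm(
  targets=[-0.01,-0.004,0,0,-0.03,-0.013,0,0,-0.06,-0.026,0,0,-0.1,-0.044,0,0,-0.14,-0.062,0,0,-0.18,-0.079,0,0,-0.22,-0.097,0,0,-0.26,-0.115,0,0,-0.3,-0.132,0,0,-0.34,-0.15,0,0,-0.38,-0.168,0,0,-0.42,-0.185,0,0,-0.46,-0.203,0,0,-0.49,-0.216,0,0,-0.515,-0.227,0,0,-0.53,-0.234,0,0,-0.5375,-0.237,0,0,-0.5375,-0.237,0,0,-0.5375,-0.237,0,0],
  fingers=1,
)

```text
t: 2.5
eef_pos: [0.6255, 0.2184, 0.2313]
tcp_rot: [[-0.958, 0.286, -0.001], [0.286, 0.958, 0.0], [0.001, 0.0, -1.0]]
force: [0.8, -0.9, -0.7]
width: 0.0856
grip_force: 0.0
```

```bash
cat >> h.py <<'E'
def wrist():
    o=get_obs(); s=dict(snapshot("wrist")); M=np.array(s["mount"]); T=np.eye(4); T[:3,:3]=o["tcp_rot"]; T[:3,3]=o["eef_pos"]
    C=np.linalg.inv(T@M); s["R"]=C[:3,:3]; s["t"]=C[:3,3]; return o,s
E
python3 - <<'E'
from h import *
o,s=wrist(); print(o["t"],o["eef_pos"],o["force"],o["width"]); cv2.imwrite("pics/w1.png",s["frame"][:,:,::-1])
for z in(.064,.108):print(proj(s,[.628,.2175,z]))
for o in outline_of("pot_center",s):
    m=o["pixels"]; print(o["conf"],m.sum(),np.argwhere(m).mean(0)[::-1].round(),fitc(s,m,.064))
E
```

```text
2.5 [0.62546045 0.21835709 0.23126411] [ 0.8012447  -0.90663101 -0.69811579] 0.08559627476157569
[311.5437212  225.56369389]
[311.38246922 238.04621537]
0.92 8976 [315. 223.] (0.6285578608512878, 0.22031675279140472, (0.09651022404432297, 0.09657425433397293))
0.92 10998 [476. 136.] (0.5951285362243652, 0.37180832028388977, (0.09680049121379852, 0.09725067019462585))
0.62 2488 [573.   9.] (0.5229399800300598, 0.4634699821472168, (0.016383595764636993, 0.11475913971662521))
```

View pics/w1.png

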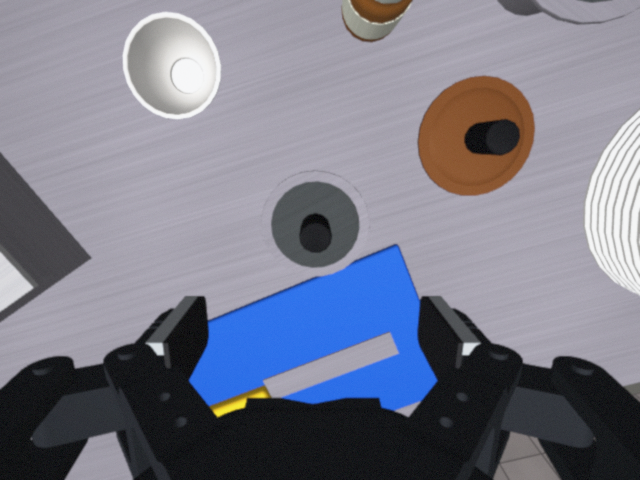

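The wrist view confirms the grey pot: rim centre at about (315,222) and knob top at about (316,235), with the knob clear of its neighbours. Descending.

Call:
jog_arm(
  targets=[-0.001,0.001,0.005,0,-0.0026,0.0019,0.018,0,-0.0026,0.0019,0.036,0,-0.0026,0.0019,0.056,0,-0.0026,0.0019,0.076,0,-0.0026,0.0019,0.096,0,-0.0026,0.0019,0.114,0,-0.0026,0.0019,0.13,0,-0.0026,0.0019,0.143,0,-0.0026,0.0019,0.151,0,-0.0026,0.0019,0.155,0,-0.0026,0.0019,0.155,0,-0.0026,0.0019,0.155,0],
)

```text
t: 3.9
eef_pos: [0.6298, 0.2188, 0.0771]
tcp_rot: [[-0.958, 0.287, 0.001], [0.287, 0.958, 0.0], [-0.001, 0.001, -1.0]]
force: [-0.4, -0.2, -0.0]
width: 0.0855
grip_force: 0.0
```

Call:
jog_arm(
  targets=[0,0,0,0,0,0,0,0,0,0,0,0,0,0,0,0,0,0,0,0,0,0,0,0,0,0,0,0,0,0,0,0,0,0,0,0,0,0,0,0,0,0,0,0,0,0,0,0],
  fingers=0,
  grip_force=50,
)

```text
t: 5.1
eef_pos: [0.6295, 0.2188, 0.0767]
tcp_rot: [[-0.958, 0.287, 0.001], [0.287, 0.958, 0.0], [-0.001, 0.0, -1.0]]
force: [-0.3, 0.8, 4.8]
width: 0.0245
grip_force: 49.2
```

Call:
jog_arm(
  targets=[0,0,-0.004,0,0,0,-0.012,0,0,0,-0.024,0,0,0,-0.038,0,0,0,-0.054,0,0,0,-0.07,0,0,0,-0.086,0,0,0,-0.1,0,0,0,-0.112,0,0,0,-0.122,0,0,0,-0.128,0,0,0,-0.13,0,0,0,-0.13,0,0,0,-0.13,0],
)

```text
t: 6.5
eef_pos: [0.6288, 0.2186, 0.2054]
tcp_rot: [[-0.958, 0.287, -0.001], [0.287, 0.958, -0.0], [0.001, -0.001, -1.0]]
force: [0.3, 0.1, -2.6]
width: 0.0244
grip_force: 49.2
```

```bash
python3 - <<'E'
from h import *
o,s=wrist(); print(o["t"],o["eef_pos"],o["force"],o["moment"],o["width"],o["grip_force"]); cv2.imwrite("pics/w2.png",s["frame"][:,:,::-1])
R=np.array(o["tcp_rot"]); print("to well, tool axes",R.T@(np.array([.5684,-.1718,o["eef_pos"][2]])-o["eef_pos"]))
s=snapshot("side");cv2.imwrite("pics/s2.png",s["frame"][100:300,200:500,::-1].repeat(2,0).repeat(2,1))
E
```

```text
6.5 [0.62878296 0.21856091 0.20535799] [ 0.33878722  0.11065013 -2.56258641] [ 0.01849855  0.02972665 -0.05139563] 0.02435668796974199 49.22748684883118
to well, tool axes [-5.40843809e-02 -3.91283242e-01  2.12969810e-04]
```

View pics/s2.png

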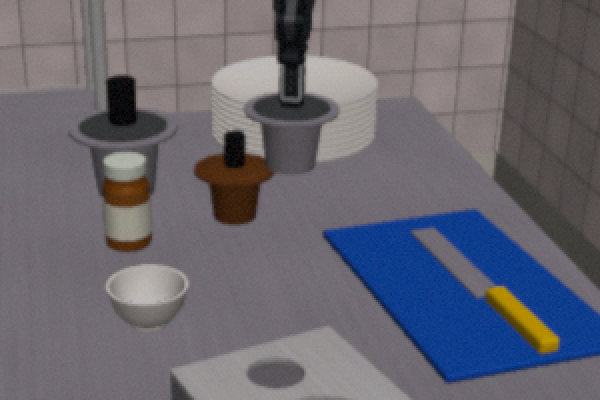

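View pics/w2.png

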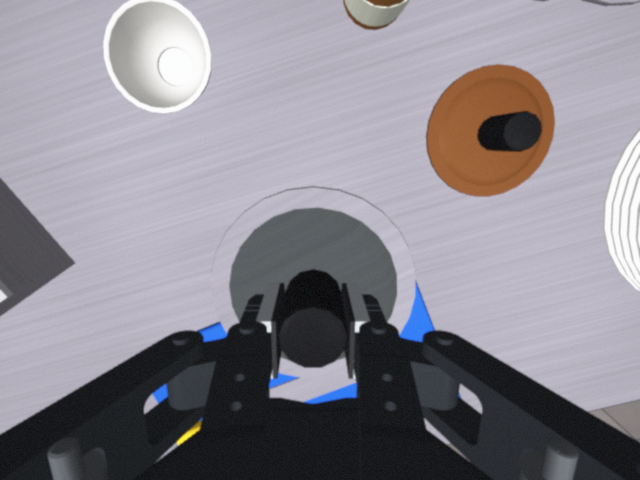

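The pot hangs upright in the grip, its foot about 0.13 m up. Carrying it above the middle opening.

Call:
jog_arm(
  targets=[-0.001,-0.005,0,0,-0.003,-0.018,0,0,-0.006,-0.04,0,0,-0.009,-0.067,0,0,-0.014,-0.1,0,0,-0.018,-0.133,0,0,-0.023,-0.166,0,0,-0.027,-0.199,0,0,-0.032,-0.232,0,0,-0.037,-0.265,0,0,-0.041,-0.298,0,0,-0.045,-0.328,0,0,-0.049,-0.352,0,0,-0.051,-0.37,0,0,-0.053,-0.383,0,0,-0.054,-0.39,0,0,-0.054,-0.391,0,0,-0.054,-0.391,0,0,-0.054,-0.391,0,0],
)

```text
t: 8.5
eef_pos: [0.569, -0.1706, 0.2063]
tcp_rot: [[-0.958, 0.286, -0.0], [0.286, 0.958, 0.0], [0.0, 0.0, -1.0]]
force: [0.3, 0.5, -3.3]
width: 0.0244
grip_force: 49.5
```

```bash
python3 - <<'E'
from h import *
o,s=wrist(); R=np.array(o["tcp_rot"]);e=np.array(o["eef_pos"]); print(o["t"],e,o["force"],o["width"]); cv2.imwrite("pics/w3.png",s["frame"][:,:,::-1])
for r in outline_of("pot_center",s)[:2]:
    f=fitc(s,r["pixels"],e[2]-.0767+.064); print(r["conf"],f,"rel tool",R.T@(np.array([f[0],f[1],e[2]])-e))
for n,c in dict(small=(.5455,-.0950),mid=(.5684,-.1718),large=(.6013,-.2817)).items(): print(n,proj(s,[*c,.085]))
E
```

```text
8.5 [ 0.56896511 -0.17056015  0.20625969] [ 0.31074316  0.5390942  -3.32211463] 0.02437840074402777
0.69 (0.5644389390945435, -0.16804726421833038, (0.08955556154251099, 0.09376406669616699)) rel tool [5.05558679e-03 1.11438833e-03 1.10200286e-06]
small [400.21143057 177.6375464 ]
mid [309.71430257 235.04869919]
large [192.91751373 309.32079424]
```

View pics/w3.png

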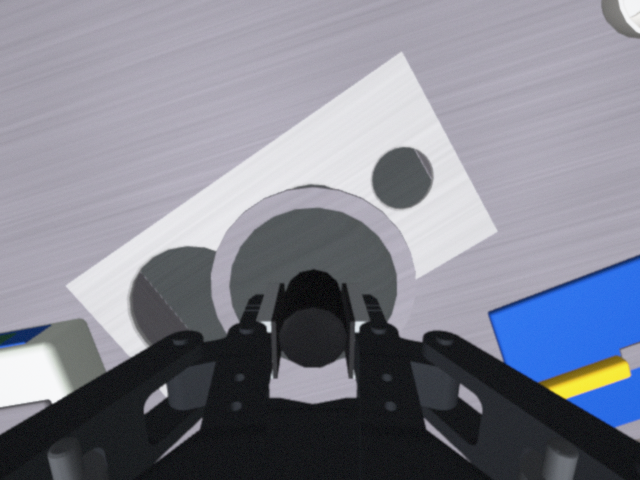

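```bash
python3 - <<'E'
from h import *
from scipy.optimize import least_squares
o=get_obs();R=np.array(o["tcp_rot"]);e=np.array(o["eef_pos"]);o,s=wrist()
g=cv2.GaussianBlur(cv2.cvtColor(s["frame"],cv2.COLOR_RGB2GRAY),(3,3),0).astype(float)
def arc(c,r,z,angs,sgn,name):   # radial search for strongest edge, then circle fit with fixed radius
    P=[]
    for a in np.radians(angs):
        d=np.linspace(r-.012,r+.012,97); pts=[proj(s,[c[0]+k*np.cos(a),c[1]+k*np.sin(a),z]) for k in d]
        v=np.array([cv2.remap(g.astype(np.float32),np.float32([[p[0]]]),np.float32([[p[1]]]),1)[0,0] for p in pts])
        k=d[8+np.argmax(sgn*(v[16:]-v[:-16])[:])]; P.append([c[0]+k*np.cos(a),c[1]+k*np.sin(a)])
    P=np.array(P); q=least_squares(lambda q:np.hypot(P[:,0]-q[0],P[:,1]-q[1])-r,c,loss="soft_l1",f_scale=.001)
    res=np.hypot(P[:,0]-q.x[0],P[:,1]-q.x[1])-r
    print(name,q.x.round(4),"res mm",(1e3*res).round(1)); return q.x
ta=lambda A:[np.degrees(np.arctan2(*(R@np.array([np.cos(np.radians(a)),np.sin(np.radians(a)),0]))[1::-1])) for a in A]
arc((.5455,-.095),.023,.085,range(0,360,20),1,"small")
# large: image left/top arc = tool -y .. +x
u0=proj(s,e);print("tool +x goes to",proj(s,e+R[:,0]*.02)-u0,"+y",proj(s,e+R[:,1]*.02)-u0)
arc((.6013,-.2817),.055,.085,ta(range(-120,21,10)),1,"large")
zl=e[2]-.0767+.067
c=arc(e[:2],.040,zl,ta(list(range(-70,71,10))),1,"lid")
print("tool xy of lid centre",R.T@(np.r_[c,e[2]]-e))
E
```

```text
small [ 0.5463 -0.0939] res mm [-0.3 -0.6 -0.3 -0.8 -0.2 -0.4 -0.  -0.6 -0.1 -0.2 -0.4 -0.4 -0.4 -0.3
 -0.5 -0.4 -0.1 -0.1]
tool +x goes to [-3.79646789e-02 -4.30344095e+01] +y [4.53130168e+01 2.72175025e-02]
large [ 0.6028 -0.2793] res mm [ 0.  -0.1 -0.2 -0.2  0.1 -0.1  0.   0.1  0.2  0.4 -0.  -0.2  0.1 -0.1
 -0.4]
lid [ 0.5687 -0.1695] res mm [-1.1 -0.8 -0.4  0.9 -0.1  0.2  1.3 -0.1 -0.3  0.4 -0.2 -0.1  0.1 -0.6
 -0.6]
tool xy of lid centre [6.27039422e-04 9.16617331e-04 2.25362449e-07]
```

The wrist view shows the pot over the middle opening, with the small one at (403,178) and the large one at about (200,315). Both cameras agree to within 2 mm, so I lower it, finishing slowly.

Call:
jog_arm(
  targets=[0,0,0.004,0,0,0,0.011,0,0,0,0.02,0,0,0,0.03,0,0,0,0.04,0,0,0,0.05,0,0,0,0.06,0,0,0,0.07,0,0,0,0.079,0,0,0,0.087,0,0,0,0.093,0,0,0,0.097,0,0,0,0.099,0,0,0,0.1,0,0,0,0.1,0],
)

```text
t: 10.15
eef_pos: [0.569, -0.1715, 0.1066]
tcp_rot: [[-0.958, 0.287, 0.0], [0.287, 0.958, -0.0], [-0.0, -0.0, -1.0]]
force: [-0.4, 0.5, -2.8]
width: 0.0248
grip_force: 49.5
```

Call:
jog_arm(
  targets=[0,0,0.001,0,0,0,0.002,0,0,0,0.003,0,0,0,0.004,0,0,0,0.004,0,0,0,0.004,0],
)

```text
t: 10.75
eef_pos: [0.5688, -0.1714, 0.1023]
tcp_rot: [[-0.958, 0.287, -0.0], [0.287, 0.958, 0.0], [0.0, -0.0, -1.0]]
force: [-0.3, -0.0, -3.0]
width: 0.0246
grip_force: 49.5
```

Call:
jog_arm(
  targets=[0,0,0.0005,0,0,0,0.001,0,0,0,0.0015,0,0,0,0.0015,0,0,0,0.0015,0],
)

```text
t: 11.25
eef_pos: [0.5691, -0.1714, 0.1016]
tcp_rot: [[-0.958, 0.287, 0.001], [0.287, 0.958, -0.0], [-0.001, -0.0, -1.0]]
force: [-2.4, 1.7, 6.0]
width: 0.0246
grip_force: 50.4
```

Contact came at the expected height (0.1016, against 0.1017 expected), so the rim is seated. Releasing.

Call:
jog_arm(
  targets=[0,0,0,0,0,0,0,0,0,0,0,0,0,0,0,0,0,0,0,0,0,0,0,0,0,0,0,0,0,0,0,0],
  fingers=1,
)

```text
t: 12.05
eef_pos: [0.5688, -0.1714, 0.1008]
tcp_rot: [[-0.958, 0.287, -0.0], [0.287, 0.958, -0.0], [0.0, -0.0, -1.0]]
force: [-1.1, -0.1, 0.7]
width: 0.0853
grip_force: 0.0
```

Call:
jog_arm(
  targets=[0,0,-0.004,0,0,0,-0.012,0,0,0,-0.025,0,0,0,-0.04,0,0,0,-0.055,0,0,0,-0.07,0,0,0,-0.085,0,0,0,-0.1,0,0,0,-0.115,0,0,0,-0.13,0,0,0,-0.14,0,0,0,-0.145,0,0,0,-0.145,0],
)

```text
t: 13.35
eef_pos: [0.5692, -0.1716, 0.2466]
tcp_rot: [[-0.958, 0.287, 0.001], [0.287, 0.958, -0.001], [-0.001, -0.0, -1.0]]
force: [-1.1, 0.2, 0.3]
width: 0.0854
grip_force: 0.0
```

```bash
python3 - <<'E'
from h import *
o,s=wrist(); print(o["t"],o["eef_pos"],o["width"])
a=snapshot("side")["frame"][200:460,250:500]
cv2.imwrite("pics/f.png",np.hstack([cv2.resize(s["frame"],(400,300)),cv2.resize(a,(400,300))])[:,:,::-1])
E
```

```text
13.35 [ 0.56917606 -0.17155864  0.24659552] 0.08543952972222396
```

View pics/f.png

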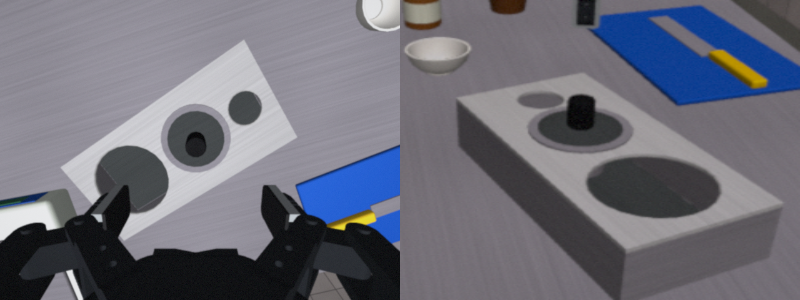

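The pot sits flat and upright in the middle opening, its rim on the rail's top all round (wrist half at about (195,138), side half at about (580,128)). The gripper is clear.

```bash
python3 -c "from rig import *;print(job_done())"
```

```text
the job is handed in; nothing more can be done
None
```

The small grey pot is in the rail's middle opening, upright with its rim resting on the top all round; it was lowered in and released, and the job was handed in at about 13 s.

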